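# Register the specimen carrier in its corner

### The arm

A 6-joint arm with a two-finger parallel gripper is mounted at the origin on the work surface. World frame = base frame: x ahead of the robot, y to its left, z up, the work surface at z = 0. Lengths are in m, angles in degrees, forces in N, time in s.
With the tool pointing down it reaches from about 0.4 to 0.825 m from the base axis. Payload 7 kg.
Tool frame: the origin (TCP) lies between the finger pads; the fingertips stand ctrl.tip_extent ahead of it and the grasp point (between the pads) lies 2 mm behind it (ctrl.tip_extent is the distance from the TCP to the fingertips, in m); z points along the fingers, y is the direction in which the jaws open and shut (so a half turn about z gives the same grasp; the last joint's range is limited). The gripper opens to 88 mm and grips with 3 to 60 N. Pads are 19 mm wide; open, the fingers measure 130 mm over their backs; the gripper's body (78 mm by 193 mm) begins 47 mm behind the grasp point.
Start: joints at [93.398, 20.546, 0.682, 0, -70.136, -16.507], TCP at [0.153, 0.657, 0.244] pointing down, gripper open.
Joint ranges: [-176.03, 176.03], [-82.01, 121.73], [-58.28, 71.71], [-173.87, 95.51], [-174.79, -0.11], [-173.66, 173.66]. Speed limits (degrees/s): [136.94, 136.94, 172.46, 180, 180, 180].

### API

Orientations are given as [roll, pitch, yaw] about the fixed x, y, z axes, in that order (R = Rz(yaw) Ry(pitch) Rx(roll)).
In Python, from plant import ctrl gives the robot as it stands.
- The arm moves only by the shell command python3 -m handwheel 'ROWS' [OPENING]. ROWS is JSON, a list of rows, each a list of 6 numbers: the shift along the tool's x, y, z in m, then the turn, a rotation vector about the tool's x, y, z in rad. In form: [[dx, dy, dz, ax, ay, az], ...]. A call has 1 to 8 rows; each row is the pose to reach, as a shift and turn from the pose commanded when the call began, along the tool's axes at that moment; what a row does not reach only later rows make up. A row lasts 1/8 s, in which the tool goes at most 62.5 mm and 10.7 degrees, less where a joint would pass 70% of its speed; a pose out of reach is approached as far as the arm can. A call with a gripper value outside its range is refused whole. OPENING is the closure, from -1 (fully open) to 1 (shut), so that 0 is half open, set as the call begins (- or left out, the last holds). The fingers move at their own pace and stop on an object; the grip force is fixed at half the most. Time passes only in rows, so rows that repeat a pose let the fingers close. It gives the time, the measured TCP pose, the force and the opening at its end, in the units of the state.
- ctrl.get_obs(): the state, without advancing time (a new reading comes with each control period).
- ctrl.snapshot(name): name is "scene" or "top" or "wrist"; returns a dict with "img" (384x512x3 uint8, blue, green, red), "fx", "fy", "cx", "cy" (pixels), "R" (3x3) and "t" (3): a world point X has camera coordinates R X + t. Camera axes: x right, y down, z forward; pixel columns grow to the right and rows downward; lengths in m; the calibration is good to about 2 mm. A picture is of the moment at which its call begins. There is no depth.
- ctrl.close_job(): hands the job in, once; it reports no verdict.
The state is a dict: "clock": time; "joint_pos": joint angles; "qvel": joint speeds; "tau": joint torques, N m; "tool_pos": TCP position; "orientation": TCP orientation; "force": force on the tool from outside, world axes, zero at the start; "moment": the same for the moment, N m; "opening": finger opening in m.
Only numpy, scipy, OpenCV 4.12 (cv2) and the standard library are available. Lean on these libraries where they do the work, as an engineer would, in place of code of your own. Each camera call takes 0.05 s, during which the arm holds its last target.

### The job

Push the black specimen carrier with the red puck along the grey metal plate into the corner on its own side, so that one long side lies flat against the long blue fence at the far edge and one short side is flush against the short blue rib in the middle. Only push it with the fingers, without lifting or tipping it, and leave the carrier with the white puck, the tumbler, the cup and the case where they are.

Things in the scene. Friction and masses are not known exactly. Their poses are not given: they have to be found in the camera images.
- plate: Registration plate, fixed on the bench: grey metal, 240 (its x) x 440 (its y) x 12 mm thick, its top 12 mm above its origin. Origin: centre of the underside; z up, x away from the robot, turned up to 0.2 rad either way. Two blue bars, long fence and short rib, stand 16 mm above its top and make two corners, on the +y and -y sides of the rib. A carrier fully home has its origin at plate x = +65, y = +51 or -51 mm.
- fence_mid (a point): Middle of the long blue fence's stop face, at the plate's top; plate frame x = +100, y = 0 mm. The face is the plane x = +100 mm, looks towards the robot (plate -x) and runs the whole 440 mm of the far edge. Fence 14 mm thick, 16 mm high.
- rib_end (a point): Near end of the short blue rib, on its middle line, at the plate's top; plate frame x = 0, y = 0. The rib is 12 mm thick (faces at plate y = +6 and -6 mm), 16 mm high, and runs from here 100 mm along plate +x to the fence.
- red_carrier: Loose specimen carrier with a RED puck, the one to push: black block 70 (its x) x 90 (its y) x 20 mm high, 0.25 to 0.5 kg, slides on the plate with 2 to 5 N. A round red puck 34 mm across, 14 mm high is fixed on the middle of its top. Origin: centre of the underside; z up. Starts flat on the plate on either side of the rib, clear of rib and fence, turned up to 0.3 rad from the plate's axes.
- white_carrier: Loose specimen carrier, the same in every way but for a WHITE puck, on the other side of the rib. Leave it alone. Origin: centre of the underside.
- tumbler: Bystander: blue ceramic tumbler, open upward, 72 mm across, 95 mm high, standing on the bench off the plate's +y end. Origin: centre of the underside.
- small_cup: Bystander: small white cup, 56 mm across, 40 mm high, on the bench beyond the long fence. Origin: centre of the underside.
- case: Bystander: black case, 150 (its x) x 70 x 35 mm, lying on the bench off the plate's -y end. Origin: centre of the underside.
Things that resemble listed ones, but are neither listed nor needed, are in the scene too. What is shaped like the red_carrier but brown or turquoise is not meant.

How it is judged:
By the outcome, as a careful person would: the job done as asked, in the order asked, and still so for the second after the job is handed in, with the robot touching nothing.
It also fails if it takes over 48 s, if anything falls off the work surface, if the arm or the gripper's body presses on something with over 40 N, if the wrist force passes 120 N, or if a joint passes its speed limit or range.

## Working session

There is one attempt and no reset: what is moved stays moved. The work goes in short steps, Python scripts to look and compute and a shell command to move; the robot and the scene stay as the last step left them, time stands still between calls to the robot, and variables do not carry over. Pictures are saved under pics/ and viewed, and the job is handed in when it is done.

```bash
mkdir -p pics; ls
python3 - <<'E'
from plant import ctrl
import cv2
print(ctrl.get_obs(), ctrl.tip_extent)
for n in ("scene","top","wrist"):
    s=ctrl.snapshot(n); cv2.imwrite(f"pics/{n}0.png",s["img"]); print(n,s["fx"],s["cx"],s["cy"],s["R"],s["t"])
E
```

```text
pics
{'clock': 0.0, 'joint_pos': array([ 9.33957606e+01,  2.05898614e+01,  6.34303481e-01, -2.11536339e-02,
       -7.01351537e+01, -1.65065981e+01]), 'qvel': array([ 0.06028272,  0.07950246,  0.12863201, -0.08613609, -0.045718  ,
        0.01960574]), 'tau': array([-7.88643720e-04, -5.82728684e+01,  2.93062609e+01,  6.99710727e+00,
        6.99476586e-03, -1.60083887e-04]), 'tool_pos': array([0.15303023, 0.65695471, 0.2426412 ]), 'orientation': array([ 1.79907376e+02, -6.70978937e-03, -1.31180358e+01]), 'force': array([-0.26178133, -0.21138549,  0.51891909]), 'moment': array([ 0.00293998, -0.02617205,  0.01674591]), 'opening': 0.08757805985130945} 0.017
scene 420.62503180325257 256.34093733991904 191.37333696247987 [[-0.84437441  0.53573556  0.00438924]
 [ 0.43585532  0.69167089 -0.57586589]
 [-0.31154774 -0.48433335 -0.81753239]] [ 0.48355954 -0.23668789  1.33092833]
top 358.2853062148536 256.5560109570212 193.24778047320757 [[-0.02057372 -0.99940044  0.02784741]
 [-0.98171854  0.01492243 -0.18975255]
 [ 0.18922323 -0.03124223 -0.98143695]] [0.01816262 0.56717447 0.8633079 ]
wrist 280.95027541886475 256.7719740636024 193.3143444371863 [[-2.27792521e-01 -9.73709469e-01  6.61557342e-04]
 [-9.37722047e-01  2.19556420e-01  2.69206874e-01]
 [-2.62274532e-01  6.07029557e-02 -9.63082147e-01]] [ 0.67373531 -0.03411028  0.39033434]
```

View pics/scene0.png

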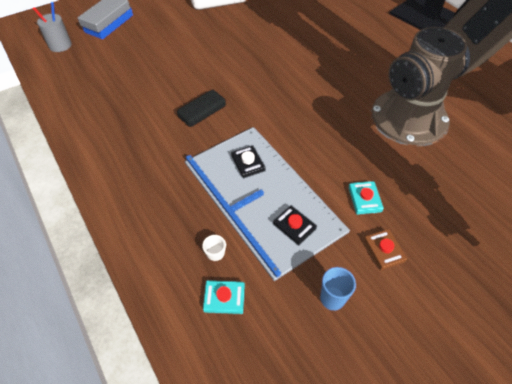

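View pics/top0.png

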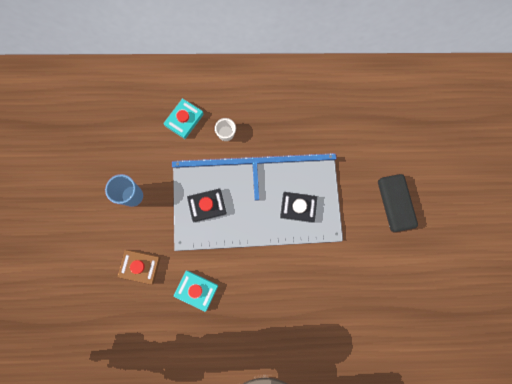

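View pics/wrist0.png

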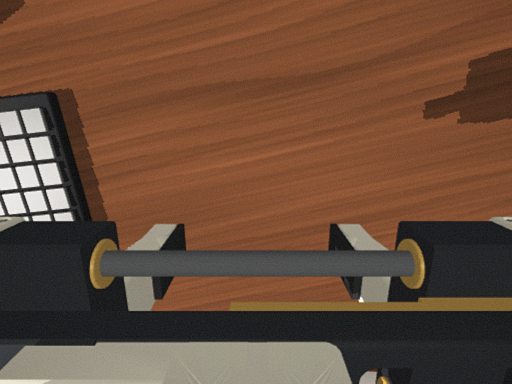

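The scene and top views show the red-puck carrier on the plate's +y side, at top pixel (206,204). The white one is at (299,206), the rib at (256,180), and the fence runs along row ~160. Next I measure them.

```bash
cat > h.py <<'E'
import numpy as np, cv2
from plant import ctrl
def ray(s,uv,z):
    uv=np.atleast_2d(np.asarray(uv,float))
    d=np.c_[(uv[:,0]-s["cx"])/s["fx"],(uv[:,1]-s["cy"])/s["fy"],np.ones(len(uv))]@s["R"]
    c=-s["R"].T@s["t"]
    k=(z-c[2])/d[:,2]
    return c+k[:,None]*d
def proj(s,X):
    p=np.atleast_2d(X)@s["R"].T+s["t"]
    return np.c_[s["fx"]*p[:,0]/p[:,2]+s["cx"],s["fy"]*p[:,1]/p[:,2]+s["cy"]]
def blobs(m,amin=30):
    cs,_=cv2.findContours(m.astype(np.uint8),cv2.RETR_EXTERNAL,cv2.CHAIN_APPROX_NONE)
    return sorted([c for c in cs if cv2.contourArea(c)>amin],key=cv2.contourArea,reverse=True)
def masks(img):
    hsv=cv2.cvtColor(img,cv2.COLOR_BGR2HSV); h,s,v=[hsv[...,i].astype(int) for i in range(3)]
    return dict(blue=(h>100)&(h<125)&(s>140)&(v>70), red=((h<6)|(h>174))&(s>180)&(v>130), grey=(s<60)&(v>110)&(v<215), black=(v<60), white=(s<40)&(v>215))
E
python3 - <<'E'
from h import *
for n in ("top","scene"):
    s=ctrl.snapshot(n); im=s["img"]; m=masks(im)
    print(n)
    for k,z in (("blue",.028),("red",.046),("white",.046),("black",.032),("grey",.012)):
        for c in blobs(m[k])[:7]:
            r=cv2.minAreaRect(c); M=cv2.moments(c); ctr=(M['m10']/M['m00'],M['m01']/M['m00'])
            print(k,int(cv2.contourArea(c)),np.round(ctr,1),np.round(r[1],1),round(r[2],1),ray(s,ctr,z)[0].round(4))
    if n=="top": cr=im[140:265,150:360]; f=3.8
    else: cr=im[120:285,175:360]; f=4
    cv2.imwrite(f"pics/{n}_crop.png",cv2.resize(cr,None,fx=3.6,fy=3.6,interpolation=cv2.INTER_CUBIC))
E
```

```text
top
blue 623 [253.2 163. ] [ 41.1 156.2] 87.3 [0.655  0.0144 0.028 ]
red 79 [206.9 203.2] [12.  11.7] 71.6 [0.5451 0.1354 0.046 ]
red 73 [182.5 115.9] [10.  9.] 90.0 [0.7831 0.2019 0.046 ]
white 288 [224.6 127.9] [18. 19.] 90.0 [0.7479 0.0894 0.046 ]
white 118 [299.1 205.5] [12. 13.] 0.0 [ 0.5351 -0.1012  0.046 ]
black 38 [214.6 204.6] [ 6. 13.] 0.0 [0.5432 0.1168 0.032 ]
grey 26964 [253.8  26.4] [ 54. 511.] 90.0 [1.076  0.0044 0.012 ]
grey 13221 [255.9 205.3] [ 83.6 168.6] 87.4 [0.5428 0.0091 0.012 ]
grey 168 [223.6 128. ] [15.2 13.9] 63.4 [0.7609 0.0942 0.012 ]
grey 60 [261.  381.6] [25.  4.] -0.0 [0.1086 0.0055 0.012 ]
scene
blue 730 [237.2 214.1] [149.8  40.3] 52.7 [0.6551 0.0377 0.028 ]
blue 290 [111.   25.3] [16.5 51.2] 67.6 [ 0.6272 -0.9186  0.028 ]
red 154 [386.4 245.5] [14.8 13.9] 26.6 [0.4017 0.3161 0.046 ]
red 146 [295.  220.9] [14.5 13.3] 78.7 [0.5483 0.1419 0.046 ]
red 114 [223.4 293.8] [13. 11.] 90.0 [0.7948 0.2119 0.046 ]
red 73 [366.3 193.6] [ 9. 10.] 90.0 [0.3417 0.1735 0.046 ]
white 4114 [ 45.  180.9] [142.6  36.2] 67.1 [ 1.0405 -0.3157  0.046 ]
white 3756 [116.3 34
[... 518 characters left out ...]
.4 107.6] [21.7 47.8] 59.7 [ 0.553  -0.3555  0.032 ]
black 701 [295.4 226. ] [35.9 25.2] 39.8 [0.5502 0.1485 0.032 ]
black 343 [247.9 165. ] [26.9 26.9] 71.6 [ 0.5481 -0.083   0.032 ]
black 42 [460.5  72.6] [ 4.2 19.8] 45.0 [-0.2609 -0.0405  0.032 ]
grey 22412 [ 42.5 261.1] [158. 300.] 0.0 [ 1.1207 -0.1086  0.012 ]
grey 10606 [270.1 199.7] [155.5  91.4] 52.9 [0.5523 0.0366 0.012 ]
grey 935 [102.7  13.6] [24.5 51. ] 51.8 [ 0.6211 -1.0341  0.012 ]
grey 699 [54.6 33.2] [40.2 23.7] 63.4 [ 0.8164 -1.0078  0.012 ]
grey 122 [412.3 137.7] [35.  14.7] 4.8 [0.067  0.0768 0.012 ]
grey 84 [426.3 102.5] [ 8.5 36.9] 77.7 [-0.0799 -0.01    0.012 ]
grey 83 [216.  247.8] [ 7. 17.] 61.4 [0.7458 0.0854 0.012 ]
```

View pics/top_crop.png

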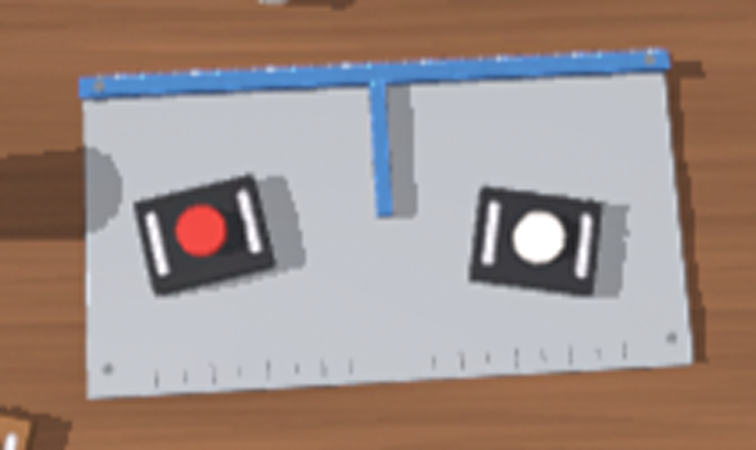

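View pics/scene_crop.png

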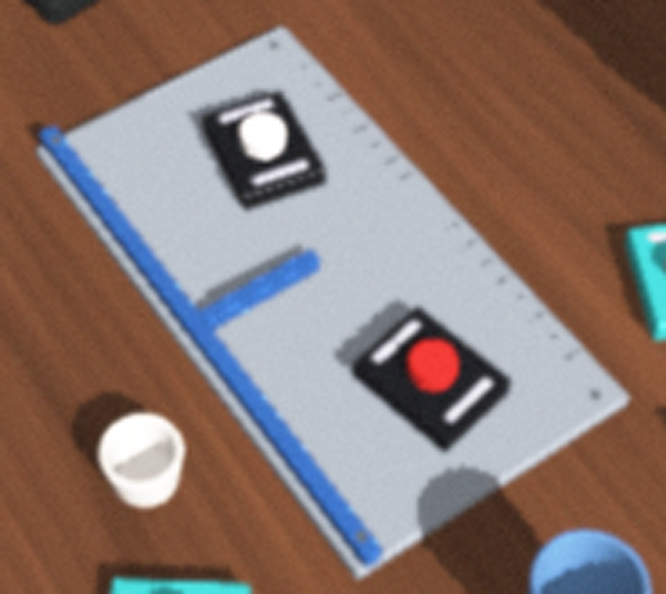

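Run:
```python
from h import *
def up(L,o): return (np.array(L,float)+.5)/3.6-.5+np.array(o)
t=ctrl.snapshot("top"); s=ctrl.snapshot("scene")
print("cams",(-t["R"].T@t["t"]).round(3),(-s["R"].T@s["t"]).round(3))
P=ray(t,up([(88,398),(693,363),(665,72),(83,99)],(150,140)),.012)
print("plate top-cam",P.round(4)[:,:2],[np.linalg.norm(P[i]-P[(i+1)%4]).round(4) for i in range(4)])
print("rib end", ray(t,up([(385,216)],(150,140)),.028).round(4))
S=ray(s,up([(630,400),(283,27)],(175,120)),.012); print("near corners scene",S.round(4)[:,:2],np.linalg.norm(S[0]-S[1]))
d=P[0]-P[1]; print("plate yaw near edge", np.degrees(np.arctan2(-d[0],d[1])), "fence", np.degrees(np.arctan2(-(P[3]-P[2])[0],(P[3]-P[2])[1])), "scene",np.degrees(np.arctan2(-(S[0]-S[1])[0],(S[0]-S[1])[1])))
for nm,cam,off,scn in (("top",t,(150,140),None),("scene",s,(175,120),None)):
    m=masks(cam["img"]); v=cam["img"].max(2)<85
    for c in blobs(v|m["red"]|m["white"],200):
        M=cv2.moments(c); ct=(M['m10']/M['m00'],M['m01']/M['m00'])
        w=ray(cam,c[:,0].astype(float),.032)
        r=cv2.minAreaRect((w[:,:2]*1000).astype(np.float32))
        if 0.4<r[0][0]/1000<.7 and abs(r[0][1])<250: print(nm,np.round(ct,1),np.round(r[0],1),np.round(r[1],1),r[2].__round__(1),"puck")
    print("red at .046:",[ray(cam,c[:,0].mean(0),.046)[0].round(4) for c in blobs(m["red"])])
```

```text
cams [0.394 0.037 0.954] [0.926 0.549 0.95 ]
plate top-cam [[ 0.4289  0.2229]
 [ 0.4456 -0.216 ]
 [ 0.6663 -0.2091]
 [ 0.6507  0.2317]] [np.float64(0.4392), np.float64(0.2208), np.float64(0.441), np.float64(0.222)]
rib end [[0.5553 0.0074 0.028 ]]
near corners scene [[ 0.4327  0.2253]
 [ 0.4482 -0.214 ]] 0.43953496246238594
plate yaw near edge 2.1731804810508706 fence 2.0174612410796233 scene 2.0139101074964145
top [206.5 205. ] [542.8 137.9] [68.6 87.3] 13.2 puck
top [298.7 206.8] [ 534.3 -102.2] [88.  67.6] 81.2 puck
red at .046: [array([0.5428, 0.139 , 0.046 ]), array([0.7829, 0.2019, 0.046 ])]
scene [294.  224.5] [550.3 141.7] [73.3 92.5] 13.0 puck
scene [248.  162.8] [541.7 -97.2] [97.6 71.9] 80.4 puck
red at .046: [array([0.4017, 0.3159, 0.046 ]), array([0.5486, 0.142 , 0.046 ]), array([0.7948, 0.2115, 0.046 ]), array([0.3414, 0.173 , 0.046 ])]
```

The plate yaw is about 2.1°, its centre about (0.559, 0.008), and the sizes agree with those given. The carrier is at about (0.545, 0.140), yaw about 13°, on the +y side. I move above a point short of its near face, with the tool turned to the plate's axes.

```bash
python3 -m handwheel '[[0.013,0.013,0.002,0,0,-0.008],[0.043,0.043,0.005,0,0,-0.027],[0.085,0.086,0.010,0,0,-0.053],[0.128,0.129,0.015,0,0,-0.08],[0.170,0.173,0.020,0,0,-0.106],[0.213,0.216,0.025,0,0,-0.133],[0.256,0.259,0.030,0,0,-0.160],[0.298,0.302,0.035,0,0,-0.186]]' 0.1
```

```text
clock: 1.35
tool_pos: [0.3754, 0.2931, 0.2087]
orientation: [-179.9, -0.0, -2.4]
force: [1.9, 0.8, 0.1]
opening: 0.0392
```

```bash
python3 -m handwheel '[[0.034,0.050,0.005,0,0,-0.026],[0.068,0.100,0.010,0,0,-0.053],[0.095,0.140,0.014,0,0,-0.075],[0.1016,0.151,0.015,0,0,-0.079],[0.1016,0.151,0.015,0,0,-0.079]]'
python3 - <<'E'
from h import *
print(ctrl.get_obs()["tool_pos"],ctrl.get_obs()["orientation"],ctrl.get_obs()["force"])
s=ctrl.snapshot("wrist"); cv2.imwrite("pics/w1.png",s["img"])
s=ctrl.snapshot("scene"); cv2.imwrite("pics/s1.png",s["img"])
E
```

```text
clock: 1.98
tool_pos: [0.4698, 0.1393, 0.1935]
orientation: [180.0, 0.0, 1.9]
force: [-0.1, -0.1, 0.2]
opening: 0.0392
[0.46977549 0.13925914 0.19349337] [1.79999165e+02 8.08320198e-03 1.94576805e+00] [-0.14177805 -0.14009179  0.2102784 ]
```

View pics/w1.png

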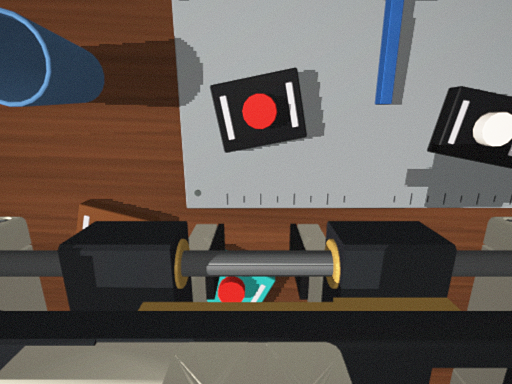

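View pics/s1.png

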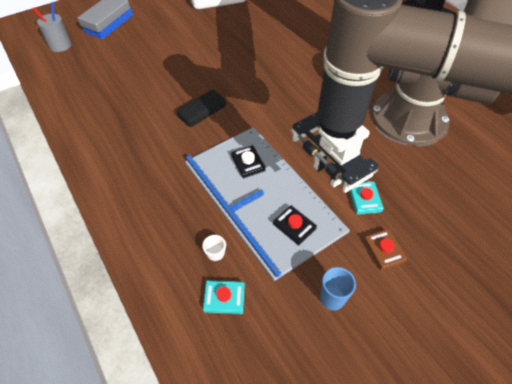

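The wrist view shows the red carrier at (260,110), the rib's near end at (384,103) and the plate's near edge at row ~207. The decoy lies clear, behind the fingers.

Run:
```python
from h import *
s=ctrl.snapshot("wrist"); m=masks(s["img"])
cor=[(211,85),(298,68),(306,136),(227,152)]
C=ray(s,cor,.032); print("carrier corners",C[:,:2].round(4),"centre",C.mean(0).round(4),"sides",[np.linalg.norm(C[i]-C[(i+1)%4]).round(4) for i in range(4)])
d=C[0]-C[1]; print("yaw",np.degrees(np.arctan2(-d[0],d[1])))
for c in blobs(m["red"]): print("red",ray(s,c[:,0].mean(0),.046)[0].round(4))
v=s["img"].max(2)<70; v[230:]=0
for c in blobs((v|m["red"]|m["white"]),1500):
    w=ray(s,c[:,0].astype(float),.032); print(cv2.minAreaRect((w[:,:2]*1000).astype(np.float32)))
print("plate near-left",ray(s,[(188,208),(512,208)],.012).round(4))
print("rib end",ray(s,[(376,103),(393,104)],.028).round(4),"rib edges far",ray(s,[(388,0),(403,0)],.028).round(4), "rib face foot",ray(s,[(376,103),(388,0)],.012).round(4))
```

```text
carrier corners [[0.5697 0.19  ]
 [0.5887 0.1031]
 [0.5224 0.0896]
 [0.5025 0.1733]] centre [0.5458 0.139  0.032 ] sides [np.float64(0.0889), np.float64(0.0676), np.float64(0.086), np.float64(0.0692)]
yaw 12.305421706485783
red [0.5463 0.1388 0.046 ]
red [0.3411 0.1656 0.046 ]
((545.7796630859375, 138.3837890625), (69.69847869873047, 88.97463989257812), 12.965607643127441)
((537.68017578125, -95.29185485839844), (95.81280517578125, 69.91004943847656), 80.91352844238281)
((577.8211669921875, 270.18450927734375), (62.37046813964844, 94.88796997070312), 1.8261477947235107)
((427.5489807128906, 280.28955078125), (36.47101593017578, 121.4730453491211), 2.0452730655670166)
plate near-left [[ 0.4304  0.2223  0.012 ]
 [ 0.4444 -0.1704  0.012 ]]
rib end [[0.5585 0.0188 0.028 ]
 [0.5581 0.0009 0.028 ]] rib edges far [[0.652  0.0213 0.028 ]
 [0.6525 0.007  0.028 ]] rib face foot [[0.5593 0.0124 0.012 ]
 [0.6577 0.015  0.012 ]]
```

```bash
python3 -m handwheel '[[0,0.003,0.04,0,0,0],[0,0.003,0.095,0,0,0],[0,0.003,0.14,0,0,0],[0,0.003,0.157,0,0,0],[0,0.003,0.160,0,0,0],[0,0.003,0.160,0,0,0]]'
python3 - <<'E'
from h import *
s=ctrl.snapshot("wrist"); cv2.imwrite("pics/w2.png",s["img"])
E
```

```text
clock: 2.88
tool_pos: [0.4702, 0.1384, 0.0342]
orientation: [-180.0, -0.0, 2.2]
force: [-0.3, -0.2, 0.6]
opening: 0.0393
```

View pics/w2.png

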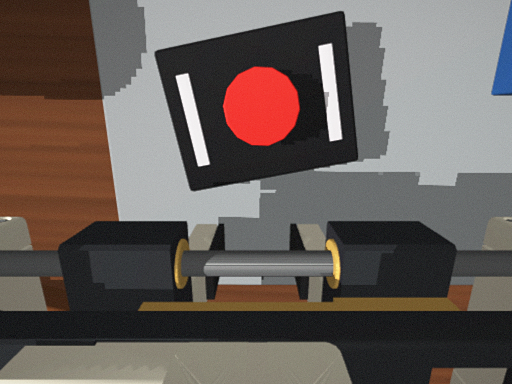

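The fingers are down at z 0.034, behind the carrier. I push along +x.

```bash
python3 -m handwheel '[[0.010,0,0,0,0,0],[0.020,0,0,0,0,0],[0.028,0,0,0,0,0],[0.036,0,0,0,0,0],[0.044,0,0,0,0,0],[0.052,0,0,0,0,0],[0.060,0,0,0,0,0],[0.066,0,0,0,0,0]]'
python3 - <<'E'
from h import *
s=ctrl.snapshot("wrist"); cv2.imwrite("pics/w3.png",s["img"])
m=masks(s["img"])
for c in blobs(m["red"]): print("red",ray(s,c[:,0].mean(0),.046)[0].round(4))
E
```

```text
clock: 3.92
tool_pos: [0.5365, 0.1398, 0.0334]
orientation: [180.0, 0.0, 2.1]
force: [-2.6, -0.5, 1.6]
opening: 0.0395
red [0.5839 0.1342 0.046 ]
```

View pics/w3.png

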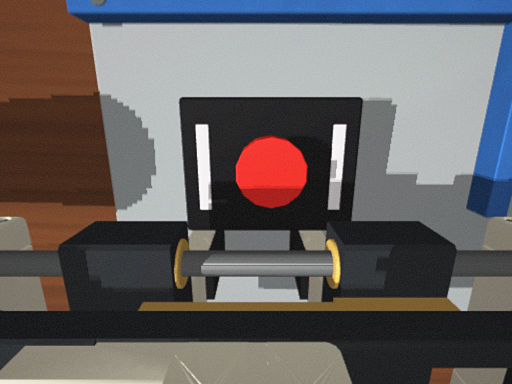

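It is flush against both fingers and square with the plate. About 34 mm remain to the fence.

```bash
python3 -m handwheel '[[0.006,0,0,0,0,0],[0.012,0,0,0,0,0],[0.018,0,0,0,0,0],[0.023,0,0,0,0,0],[0.027,0,0,0,0,0],[0.030,0,0,0,0,0],[0.031,0,0,0,0,0]]'
python3 -m handwheel '[[0.001,0,0,0,0,0],[0.0015,0,0,0,0,0]]'
python3 -m handwheel '[[0.001,0,0,0,0,0],[0.0015,0,0,0,0,0]]'
```

```text
clock: 4.85
tool_pos: [0.5671, 0.141, 0.0336]
orientation: [-180.0, 0.0, 2.1]
force: [-1.5, 0.3, -0.3]
opening: 0.0397
clock: 5.1
tool_pos: [0.5684, 0.141, 0.0336]
orientation: [180.0, 0.0, 2.1]
force: [-1.6, 0.4, -0.6]
opening: 0.0395
clock: 5.35
tool_pos: [0.57, 0.1411, 0.0336]
orientation: [180.0, -0.0, 2.1]
force: [-2.1, -0.3, -0.8]
opening: 0.0395
```

```bash
python3 -m handwheel '[[0.001,0,0,0,0,0],[0.0015,0,0,0,0,0]]'
python3 -m handwheel '[[0.001,0,0,0,0,0],[0.0015,0,0,0,0,0]]'
python3 - <<'E'
from h import *
s=ctrl.snapshot("wrist"); cv2.imwrite("pics/w4.png",s["img"])
E
```

```text
clock: 5.6
tool_pos: [0.5715, 0.1411, 0.0336]
orientation: [-180.0, -0.0, 2.1]
force: [-2.4, -0.1, -0.5]
opening: 0.0396
clock: 5.85
tool_pos: [0.5724, 0.1412, 0.0336]
orientation: [180.0, 0.1, 2.1]
force: [-5.8, 1.3, 2.8]
opening: 0.0397
```

View pics/w4.png

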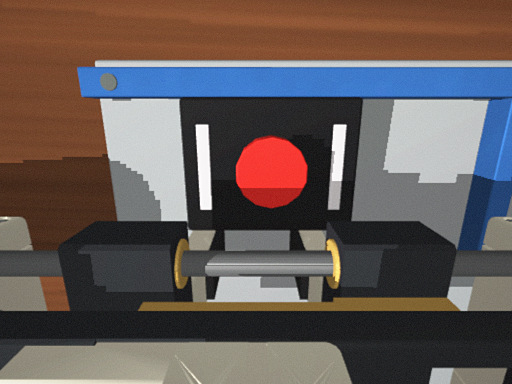

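The force rose to 5.8 N and the carrier's top edge meets the fence at row ~97. One more step to seat it.

```bash
python3 -m handwheel '[[0.001,0,0,0,0,0],[0.0015,0,0,0,0,0],[0.0015,0,0,0,0,0]]'
python3 -m handwheel '[[0.001,0,0,0,0,0],[0.001,0,0,0,0,0]]'
```

```text
clock: 6.28
tool_pos: [0.5725, 0.1411, 0.0335]
orientation: [180.0, 0.2, 2.1]
force: [-10.5, 3.0, 7.0]
opening: 0.0393
clock: 6.52
tool_pos: [0.5725, 0.1411, 0.0335]
orientation: [180.0, 0.3, 2.1]
force: [-15.9, 4.2, 11.0]
opening: 0.04
```

It is seated against the fence at about 16 N. I back off, rise, close the fingers further, and go round to the +y side.

```bash
python3 -m handwheel '[[-0.010,0,0,0,0,0],[-0.025,0,0,0,0,0],[-0.025,0,-0.04,0,0,0],[-0.015,-0.005,-0.09,0,0,0.1],[0.005,-0.022,-0.10,0,0,0.28],[0.025,-0.042,-0.10,0,0,0.46],[0.04,-0.062,-0.10,0,0,0.64],[0.0452,-0.0724,-0.10,0,0,0.82]]' 0.77
python3 - <<'E'
from h import *
t=ctrl.snapshot("top"); s=ctrl.snapshot("scene")
for n,c in (("t1",t),("s2",s)): cv2.imwrite(f"pics/{n}.png",c["img"])
E
```

```text
clock: 7.52
tool_pos: [0.6184, 0.2162, 0.1335]
orientation: [-180.0, -0.0, -45.2]
force: [-0.4, -0.5, 0.2]
opening: 0.01
```

```bash
python3 -m handwheel '[[0,0,0,0,0,0.18],[0,0,0,0,0,0.36],[0,0,0,0,0,0.54],[0,0,0,0,0,0.70],[0,0,0,0,0,0.751],[0,0,0,0,0,0.751]]'
python3 - <<'E'
from h import *
s=ctrl.snapshot("wrist"); cv2.imwrite("pics/w5.png",s["img"])
s=ctrl.snapshot("scene"); cv2.imwrite("pics/s3.png",s["img"])
s=ctrl.snapshot("top"); cv2.imwrite("pics/t3.png",s["img"])
E
```

```text
clock: 8.38
tool_pos: [0.6175, 0.2147, 0.1337]
orientation: [-180.0, 0.0, -87.7]
force: [-0.0, 0.9, -0.0]
opening: 0.0099
```

View pics/w5.png

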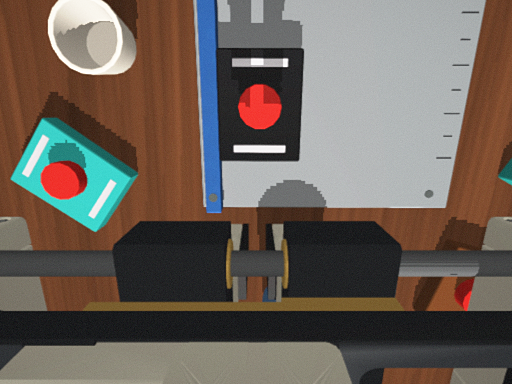

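View pics/s3.png

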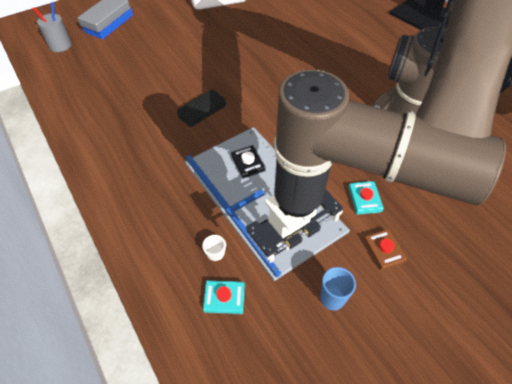

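View pics/t3.png

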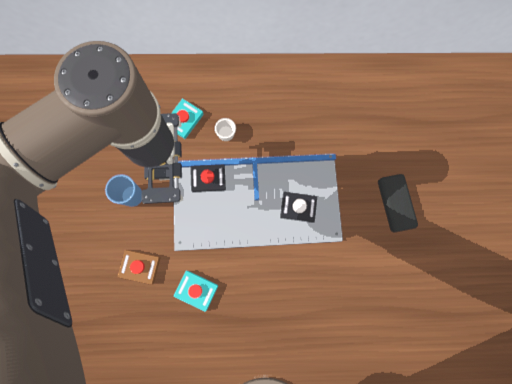

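Run:
```python
from h import *
t=ctrl.snapshot("top"); s=ctrl.snapshot("scene"); w=ctrl.snapshot("wrist")
print("tumbler rim", ray(t,[(122,188)],.095).round(3), ray(s,[(338.5,281)],.095).round(3))
C=ray(w,[(218,49),(303,49),(300,160),(218,160)],.032); print(C[:,:2].round(4),C.mean(0).round(4))
print("red",[ray(w,c[:,0].mean(0),.046)[0].round(4) for c in blobs(masks(w["img"])["red"])])
P=ray(w,[(220,207),(447,207)],.012);print("plate +y edge",P.round(4))
F=ray(w,[(218,0),(222,207)],.028);print("fence edge",F.round(4))
```

```text
tumbler rim [[0.577 0.335 0.095]] [[0.577 0.338 0.095]]
[[0.6532 0.0933]
 [0.5863 0.0908]
 [0.5818 0.1785]
 [0.6532 0.1811]] [0.6186 0.1359 0.032 ]
red [array([0.6188, 0.1351, 0.046 ]), array([0.7813, 0.2013, 0.046 ]), array([0.4185, 0.3034, 0.046 ])]
plate +y edge [[0.6539 0.231  0.012 ]
 [0.4299 0.2228 0.012 ]]
fence edge [[0.6537 0.0583 0.028 ]
 [0.6501 0.2255 0.028 ]]
```

Carrier at (0.6187, 0.1355), square to the plate; the tumbler, at y 0.337, has 45 mm of room. I descend and push along -y.

```bash
python3 -m handwheel '[[0,0.003,0.04,0,0,0],[0,0.003,0.085,0,0,0],[0,0.003,0.099,0,0,0],[0,0.003,0.100,0,0,0],[0,0.003,0.100,0,0,0]]'
python3 - <<'E'
from h import *
s=ctrl.snapshot("wrist"); cv2.imwrite("pics/w6.png",s["img"])
E
```

```text
clock: 9.3
tool_pos: [0.6161, 0.2157, 0.0352]
orientation: [-179.9, 0.1, -87.9]
force: [0.1, -0.5, 1.8]
opening: 0.0101
```

View pics/w6.png

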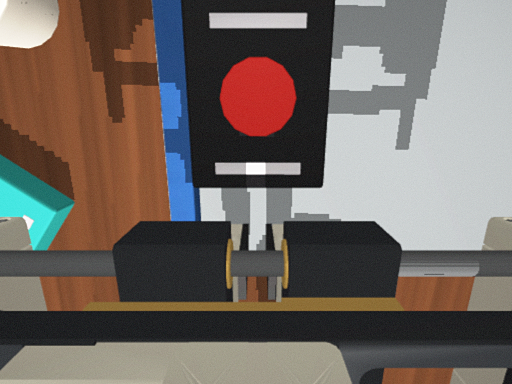

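The fingers are centred behind the short side. I push.

```bash
python3 -m handwheel '[[0.010,0,0,0,0,0],[0.020,0,0,0,0,0],[0.028,0,0,0,0,0],[0.036,0,0,0,0,0],[0.044,0,0,0,0,0],[0.052,0,0,0,0,0],[0.060,0,0,0,0,0],[0.068,0,0,0,0,0]]'
python3 -m handwheel '[[0.006,0,0,0,0,0],[0.012,0,0,0,0,0],[0.016,0,0,0,0,0],[0.017,0,0,0,0,0]]'
python3 - <<'E'
from h import *
s=ctrl.snapshot("wrist"); cv2.imwrite("pics/w7.png",s["img"])
print("red",[ray(s,c[:,0].mean(0),.046)[0].round(4) for c in blobs(masks(s["img"])["red"])])
E
```

```text
clock: 10.35
tool_pos: [0.6176, 0.1476, 0.0342]
orientation: [-179.9, 0.1, -87.9]
force: [-2.2, 4.9, 3.2]
opening: 0.0102
clock: 10.85
tool_pos: [0.6182, 0.1305, 0.0342]
orientation: [-179.9, 0.1, -88.0]
force: [-2.1, 6.2, 3.8]
opening: 0.0102
red [array([0.6211, 0.0731, 0.046 ])]
```

View pics/w7.png

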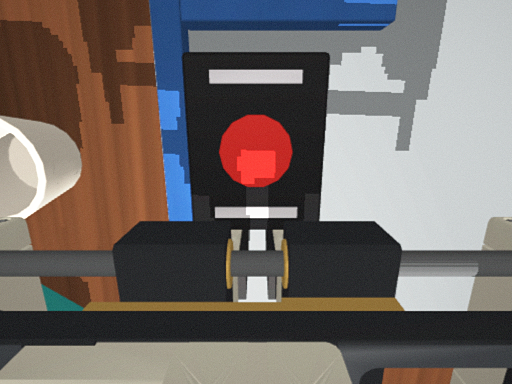

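About 12 mm to the rib; it is still against the fence.

```bash
python3 -m handwheel '[[0.003,0,0,0,0,0],[0.006,0,0,0,0,0],[0.008,0,0,0,0,0],[0.009,0,0,0,0,0]]'
python3 -m handwheel '[[0.001,0,0,0,0,0],[0.0015,0,0,0,0,0]]'
python3 -m handwheel '[[0.001,0,0,0,0,0],[0.0015,0,0,0,0,0]]'
```

```text
clock: 11.4
tool_pos: [0.6185, 0.1217, 0.0341]
orientation: [-179.9, 0.1, -87.9]
force: [-2.6, 5.1, 3.7]
opening: 0.0103
clock: 11.65
tool_pos: [0.6186, 0.1202, 0.0341]
orientation: [-179.9, 0.1, -87.9]
force: [-2.4, 5.0, 3.1]
opening: 0.0101
clock: 11.9
tool_pos: [0.6186, 0.1187, 0.0342]
orientation: [-179.9, 0.1, -87.9]
force: [-2.4, 5.6, 3.4]
opening: 0.0105
```

```bash
python3 -m handwheel '[[0.001,0,0,0,0,0],[0.0015,0,0,0,0,0]]'
python3 -m handwheel '[[0.001,0,0,0,0,0],[0.0015,0,0,0,0,0]]'
```

```text
clock: 12.15
tool_pos: [0.6187, 0.1172, 0.0341]
orientation: [-179.9, 0.1, -87.9]
force: [-2.8, 5.5, 3.8]
opening: 0.0096
clock: 12.4
tool_pos: [0.6187, 0.1169, 0.0342]
orientation: [-179.9, 0.2, -87.9]
force: [-5.7, 13.0, 3.6]
opening: 0.0103
```

```bash
python3 -m handwheel '[[0.001,0,0,0,0,0],[0.001,0,0,0,0,0]]'
python3 - <<'E'
from h import *
s=ctrl.snapshot("wrist"); cv2.imwrite("pics/w8.png",s["img"])
E
```

```text
clock: 12.65
tool_pos: [0.6187, 0.1169, 0.0342]
orientation: [-179.9, 0.2, -87.9]
force: [-6.0, 15.1, 3.5]
opening: 0.01
```

View pics/w8.png

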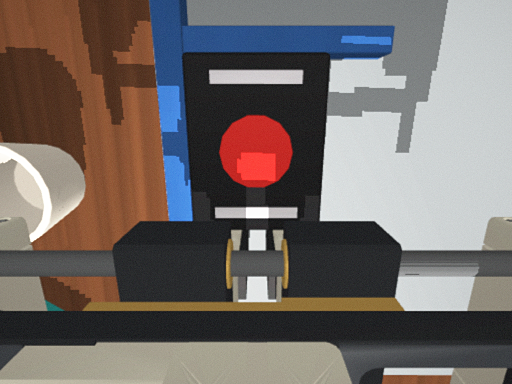

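The carrier's leading edge meets the rib at row ~53 and the force rose to 15 N. I back off and check from above.

```bash
python3 -m handwheel '[[-0.010,0,0,0,0,0],[-0.025,0,0,0,0,0],[-0.035,0,-0.04,0,0,0],[-0.040,0,-0.09,0,0,0],[-0.045,0,-0.11,0,0,0],[-0.045,0,-0.11,0,0,0]]'
python3 - <<'E'
from h import *
s=ctrl.snapshot("wrist"); cv2.imwrite("pics/w9.png",s["img"])
cv2.imwrite("pics/w9c.png",cv2.resize(s["img"][0:220,150:400],None,fx=2.7,fy=2.7,interpolation=cv2.INTER_CUBIC))
print("red",[ray(s,c[:,0].mean(0),.046)[0].round(4) for c in blobs(masks(s["img"])["red"])])
s=ctrl.snapshot("scene"); cv2.imwrite("pics/s9c.png",cv2.resize(s["img"][120:285,175:360],None,fx=3.6,fy=3.6,interpolation=cv2.INTER_CUBIC))
E
```

```text
clock: 13.45
tool_pos: [0.618, 0.1601, 0.1456]
orientation: [-179.8, 0.1, -87.9]
force: [-0.4, -0.3, -0.7]
opening: 0.01
red [array([0.6212, 0.0603, 0.046 ]), array([0.7818, 0.1984, 0.046 ])]
```

View pics/w9c.png

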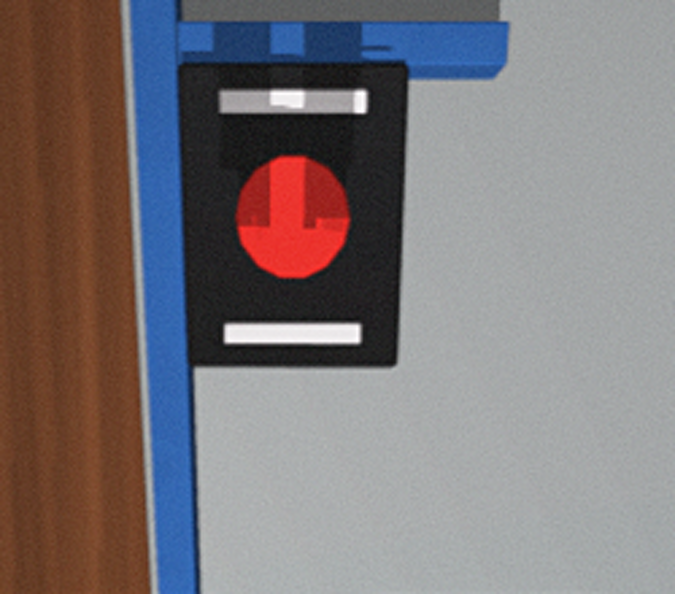

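View pics/s9c.png

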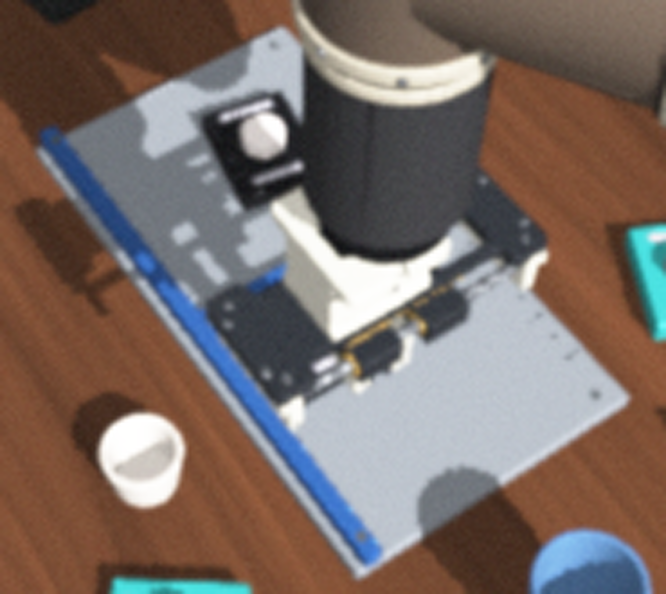

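The wrist view shows no grey between carrier and fence or rib. The red puck is at (0.6212, 0.0603), against about (0.621, 0.061) expected. I draw the arm off for clear views from all cameras.

```bash
python3 -m handwheel '[[-0.03,0,-0.02,0,0,0],[-0.07,0.03,-0.05,0,0,0],[-0.12,0.08,-0.07,0,0,0],[-0.165,0.12,-0.09,0,0,0],[-0.20,0.14,-0.10,0,0,0],[-0.20,0.14,-0.10,0,0,0]]'
python3 - <<'E'
from h import *
for n in ("top","scene"):
    s=ctrl.snapshot(n); cr=s["img"][140:265,150:360] if n=="top" else s["img"][120:285,175:360]
    cv2.imwrite(f"pics/{n}10.png",cv2.resize(cr,None,fx=3.6,fy=3.6,interpolation=cv2.INTER_CUBIC))
    m=masks(s["img"]); v=s["img"].max(2)<85
    print("red",[ray(s,c[:,0].mean(0),.046)[0].round(4) for c in blobs(m["red"])])
    for z,msk in ((.046,m["white"]),):
        print("white",[ray(s,c[:,0].mean(0),z)[0].round(4) for c in blobs(msk) if abs(ray(s,c[:,0].mean(0),z)[0][1]+.1)<.02])
    for c in blobs(v|m["red"]|m["white"],200):
        w=ray(s,c[:,0].astype(float),.032); r=cv2.minAreaRect((w[:,:2]*1000).astype(np.float32))
        if 400<r[0][0]<700 and abs(r[0][1])<250: print(n,np.round(r[0],1),np.round(r[1],1),round(r[2],1))
E
```

```text
clock: 14.3
tool_pos: [0.4682, 0.3566, 0.2435]
orientation: [-180.0, 0.0, -87.7]
force: [-0.1, -1.7, -0.8]
opening: 0.0103
red [array([0.6193, 0.0607, 0.046 ]), array([0.7829, 0.2018, 0.046 ])]
white [array([ 0.5375, -0.1021,  0.046 ])]
top [ 534.8 -101.7] [89.4 69.4] 80.8
top [617.9  60.4] [69.1 87.7] 2.2
red [array([0.6232, 0.0647, 0.046 ]), array([0.7949, 0.2115, 0.046 ]), array([0.3413, 0.173 , 0.046 ])]
white [array([ 0.5428, -0.0971,  0.046 ])]
scene [622.8  64.9] [66.6 93.4] 2.1
scene [540.8 -96.1] [101.9  74. ] 80.6
```

View pics/top10.png

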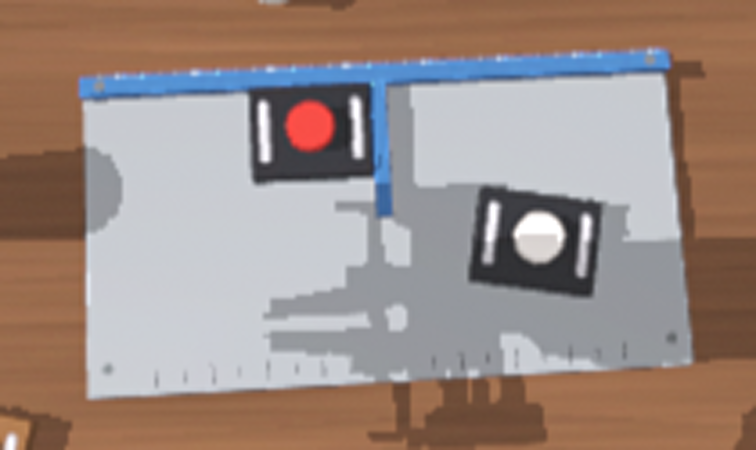

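View pics/scene10.png

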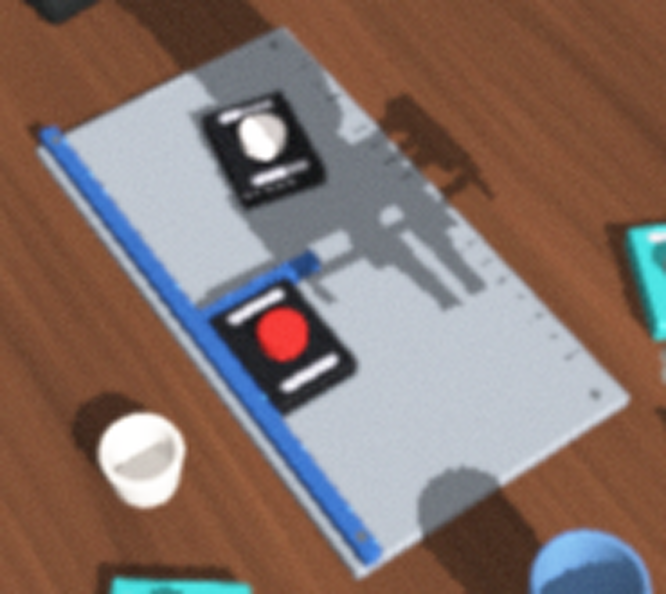

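Both views show the carrier square in its corner at yaw 2.1–2.2°, the same as the plate. The white carrier is where it was, and the arm is clear. I hand the job in.

```bash
python3 -c "
from plant import ctrl
print(ctrl.close_job())"
```

```text
the job is handed in; nothing more can be done
None
```

The red-puck carrier is home in the corner on the plate's +y side, flush against both the long fence and the rib. I pushed its near long side with two fingers until it seated on the fence at about 16 N. Then I pushed its +y short side along the fence until it seated on the rib at about 15 N.

**Final checks:**
- **Contact:** no gap showed to the fence or the rib in the wrist close-up or the overhead view.
- **Position:** the wrist view put the red puck at (0.6212, 0.0603), against an expected (0.621, 0.061). The top and scene views read (0.619, 0.061) and (0.623, 0.065). These views had already differed by a few millimetres before any move, so I relied on the contact forces and the close-up.
- **Angle:** the carrier's yaw is 2.1–2.2°, and the plate's is about 2.05°.
- **Other objects:** the white carrier measured in the same place to within about 1 mm in outline. I checked the tumbler and cup only by eye, and they look unmoved. The arm never went near the case, and I did not measure it again.
- **Arm and time:** the arm ended clear of everything, and the job was handed in at about 14.4 s.

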